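# Prop the bread bin's door open on its stay

## Task

Prop the bread bin's sprung door open: take the flat stay by its upright knob and gently drop its third hole, counted from the end pivoted on the door, over the upright peg on the bin's roof, until the bar lies flat, so that the peg alone holds the door open. Do not force the bar against the peg, and leave the other things on the worktop alone.

Things in the scene. Friction and masses are not known exactly. Their poses are not given: they have to be found in the camera images.
- bin: White bread bin fixed to the worktop, 160 mm deep (x), 260 wide (y), 120 high, roof flat. Origin: centre of its underside; x points to the back, away from the door, y along the front to the hinge side, z up. On the roof lies a steel keeper plate (66 x 26 x 3 mm) with a slot along x, in which the upright peg stands. Wall cabinets hang 450 mm above the worktop behind it.
- keeper (a point): Middle of the peg's slot, at (-45, -45, 126) mm in the bin frame; also the height of the flat bar's underside. The steel peg (8 mm thick, flat top 140 mm above the worktop) stands on the slot's line (y = -45 mm), clamped anywhere within 12 mm of this middle along the bin's x: where exactly is not reported and must be seen or felt. It does not move in use.
- door (a joint): Angle of the wooden front door (236 x 112 x 14 mm): 0 shut, growing as it swings out to -x of the bin, at most 1.2. Upright hinge axis at (-88, 122) mm in the bin frame; the free edge is on the -y side. A spring shuts it (0.8 N m/rad, hinge friction 0.1 N m): unless propped it swings back to about 0.1 rad.
- swivel (a joint): Swing of the stay about the upright pivot on the door's top edge, 190 mm from the door's hinge axis. 0 = square to the door, pointing to the back of the bin; grows anticlockwise from above; range -0.5 to 1.7. In the bin frame the bar points at angle (swivel - door) from the x axis.
- stay: Flat steel bar 206 x 24 x 6 mm, 140 g, square 11 mm holes at 53, 83, 113, 143 mm from its pivot. Origin on the pivot, mid thickness, 129 mm above the worktop; x along the bar to the knob, z up. It also tips up about the pivot's level cross axis (0 to 0.7 rad), falls by its weight and rests level, underside 126 mm above the worktop: clear of the roof, but 14 mm below the peg's top.
- stay_pivot (a point): The pivot at mid thickness of the bar (the origin of stay).
- stay_knob (a point): Centre of the black round knob (20 mm across, 24 mm high) near the free end of the bar: 185 mm from the pivot, 33 mm above the bar's mid thickness, on a stem 8 mm thick. It stands square to the bar. Grasp it here, from above.
- third_hole (a point): Centre of the third hole from the pivot (113 mm from it), on the bar's underside; the hole is 11 mm square, for the 8 mm peg.
- salt_shaker: Bystander: glass salt shaker, 44 mm wide, 90 mm high; origin at its foot.
- pepper_mill: Bystander: wooden pepper mill, 58 mm wide, 150 mm high; origin at its foot.
- pink_mug: Bystander: pink mug, 86 x 123 x 90 mm; origin at its foot.

How it is judged:
By the outcome, as a careful person would: the job done as asked, in the order asked, and still so for the second after the job is handed in, with the robot touching nothing.
It also fails if it takes over 58 s, if anything falls off the work surface, if the arm or the gripper's body presses on something with over 40 N, if the wrist force passes 120 N, or if a joint passes its speed limit or range.

## Robot

A 6-joint arm with a two-finger parallel gripper is mounted at the origin on a cart in front of the work surface, level with it; the furniture and walls round the work are solid. World frame = base frame: x ahead of the robot, y to its left, z up, the work surface at z = 0. Lengths are in mm, angles in rad, forces in N, time in s.
With the tool pointing down it reaches from about 350 to 875 mm from the base axis. Payload 4.2 kg.
Tool frame: the origin (TCP) lies between the finger pads; the fingertips stand 25 mm ahead of it and the grasp point (between the pads) lies 6 mm ahead of it; z points along the fingers, y is the line along which they close (so a half turn about z gives the same grasp; the last joint's range is limited). The gripper opens to 85 mm and grips with 20 to 120 N. Pads are 22 mm wide; open, the fingers measure 114 mm over their backs; the gripper's body (76 mm by 85 mm) begins 54 mm behind the grasp point. The pads swing forward as they close: fully open they stand 13 mm farther back than shut.
Start: joints at [1.413, 0.385, 0.008, 0, -1.194, -0.259], TCP at [252.989, 571.485, 235.412] pointing down, gripper open.
Joint ranges: [-3.14, 3.14], [-1.21, 2.06], [-1.07, 1.41], [-3.16, 2.05], [-2.99, -0.16], [-3.1, 3.1]. Speed limits (rad/s): [2.79, 2.79, 3.14, 3.14, 3.14, 3.14].

## Interface

Orientations are given as a unit quaternion [x, y, z, w].
In Python, from bench import arm gives the robot as it stands.
- The arm moves only by the shell command python3 -m pendant 'ROWS'. ROWS is JSON, a list of rows, each a list of 7 numbers: the shift along the tool's x, y, z in m, then the turn, a rotation vector about the tool's x, y, z in degrees, then the finger opening in m, from 0 to 0.0854. In form: [[x, y, z, wx, wy, wz, fingers], ...]. A call has 1 to 12 rows; each row shifts and turns the commanded pose from where the row before left it, along the tool's axes as they then stand; what a row does not reach is not made up. A row lasts 1/10 s, in which the tool goes at most 50 mm and 8.59 degrees, less where a joint would pass 70% of its speed; a pose out of reach is approached as far as the arm can. A call is refused whole if a number of a shift passes 0.05 or a number of a turn 8.59, either way. A call with a gripper value outside its range is refused whole. The fingers move at their own pace and stop on an object; the grip force is fixed at half the most. Time passes only in rows, so rows that do not move let the fingers close. It gives the time, the measured TCP pose, the force, the opening and the grip force at its end, in the units of the state.
- arm.read_state(): the state, without advancing time (a new reading comes with each control period).
- arm.get_image(name): name is "scene" or "top" or "wrist"; returns a dict with "image" (400x640x3 uint8, red, green, blue), "fx", "fy", "cx", "cy" (pixels), "xyz" and "rotation" of the camera in the world. Camera axes: x right, y down, z forward; pixel columns grow to the right and rows downward; lengths in mm; the calibration is good to about 2 mm. A picture is of the moment at which its call begins. There is no depth.
- arm.job_done(): hands the job in; it is judged then, once.
The state is a dict: "clock": time; "joints": joint angles; "joint_vel": joint speeds; "joint_efforts": joint torques, N m; "position": TCP position; "ee_rot": TCP orientation; "contact_force": force on the tool from outside, world axes, zero at the start; "wrist_torque": the same for the moment, N m; "gripper_width": finger opening in mm; "grasp_force": force on a finger pad.
Only numpy, scipy, OpenCV 4.12 (cv2) and the standard library are available. Lean on these libraries where they do the work, as an engineer would, in place of code of your own. Each camera call takes 0.05 s, during which the arm holds its last target. There are 200 camera calls.

## Working session

There is one attempt and no reset: what is moved stays moved. The work goes in short steps, Python scripts to look and compute and a shell command to move; the robot and the scene stay as the last step left them, time stands still between calls to the robot, and variables do not carry over. Pictures are saved under pics/ and viewed, at most 10 in all, crops included, and the job is handed in when it is done.

```bash
ls; mkdir -p pics
cat > h.py <<'E'
import numpy as np, cv2
from bench import arm
def grab(n,f):
    d=arm.get_image(n); cv2.imwrite('pics/'+f,d['image'][:,:,::-1]); 
    np.save('pics/'+f+'.npy',d,allow_pickle=True); return d
def load(f): return np.load('pics/'+f+'.npy',allow_pickle=True).item()
def ray(d,u,v):
    r=np.array(d['rotation']).reshape(3,3)@np.array([(u-d['cx'])/d['fx'],(v-d['cy'])/d['fy'],1]); return np.array(d['xyz']),r
def onz(d,u,v,z):
    o,r=ray(d,u,v); return o+r*(z-o[2])/r[2]
def proj(d,p):
    c=np.array(d['rotation']).reshape(3,3).T@(np.array(p)-np.array(d['xyz'])); return c[0]/c[2]*d['fx']+d['cx'],c[1]/c[2]*d['fy']+d['cy']
E
python3 - <<'E'
from h import *
for n in ['scene','top','wrist']:
    d=grab(n,n+'0.png'); print(n,d['fx'],d['cx'],d['cy'],d['xyz'],np.round(d['rotation'],3).tolist())
i=[cv2.imread(f'pics/{n}0.png') for n in ['top','scene']]
s=arm.read_state(); print(s)
E
```

```text
pics
scene 394.2929745594169 324.67025435369726 200.7638283517424 [ -14.4378531  -244.35007597  754.29480773] [0.801, -0.451, 0.202, -0.339]
top 396.5655479631007 316.44027966870266 198.50372278861101 [ 381.88717882   81.33856247 1306.43907243] [0.714, -0.697, 0.047, -0.045]
wrist 281.15576638169586 320.65291936201066 198.63363602019564 [323.10791144 540.52722287 372.12336471] [-0.538, 0.829, 0.128, -0.084]
{'clock': 0.15, 'joints': array([ 1.41260950e+00,  3.85384277e-01,  6.98190946e-03, -3.13288532e-04,
       -1.19399141e+00, -2.58580157e-01]), 'joint_vel': array([ 0.00179141, -0.00132286,  0.00296729,  0.00220583,  0.00019052,
       -0.0013196 ]), 'joint_efforts': array([-7.24081019e-04, -3.92678118e+01,  1.88581109e+01,  4.18867841e+00,
       -3.43991996e-03, -1.35502042e-06]), 'position': array([252.84000639, 571.12867253, 234.59249068]), 'ee_rot': array([ 9.78354342e-01, -2.06935068e-01, -1.05348906e-04,  8.05024873e-04]), 'contact_force': array([-0.09285475, -0.0257291 ,  0.41824846]), 'wrist_torque': array([ 0.03429281, -0.04168962, -0.03396167]), 'grasp_force': 0.0, 'gripper_width': 85.26817385464263}
```

View pics/top0.png

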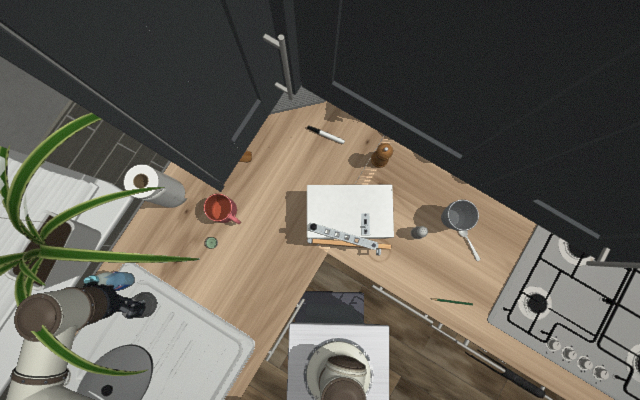

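View pics/scene0.png

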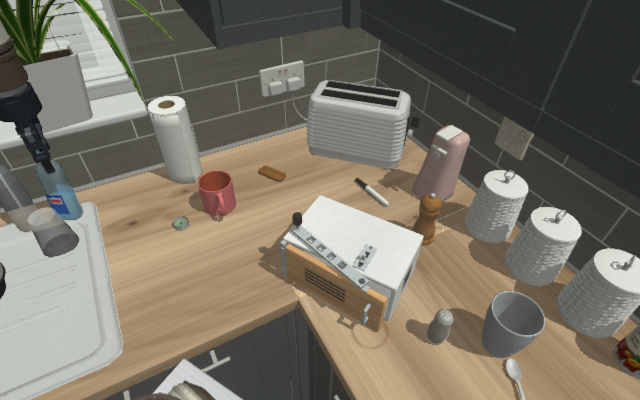

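```bash
sed -i "s/np.array(d\['rotation'\]).reshape(3,3)/R.from_quat(d['rotation']).as_matrix()/; 1a from scipy.spatial.transform import Rotation as R" h.py
python3 - <<'E'
from h import *
a=cv2.imread('pics/top0.png')[178:263,296:410]; a=cv2.resize(a,None,fx=5,fy=5,interpolation=cv2.INTER_CUBIC)
b=cv2.imread('pics/scene0.png')[194:334,270:430]; b=cv2.resize(b,None,fx=5,fy=4,interpolation=cv2.INTER_CUBIC)
cv2.imwrite('pics/c1.png',a);cv2.imwrite('pics/c2.png',b)
d=load('top0.png')
for n,u,v,z in [('knob',313,227,174),('pivot',378,248,132),('roofTL',307,185,120),('roofTR',392,185,120),('BR',393,240,120)]: print(n,onz(d,u,v,z).round(1))
E
```

```text
knob [448.3  88.4 174. ]
pivot [ 393.7 -104.   132. ]
roofTL [578.1 110.1 120. ]
roofTR [ 584.6 -147.6  120. ]
BR [ 418.6 -150.5  120. ]
```

View pics/c1.png

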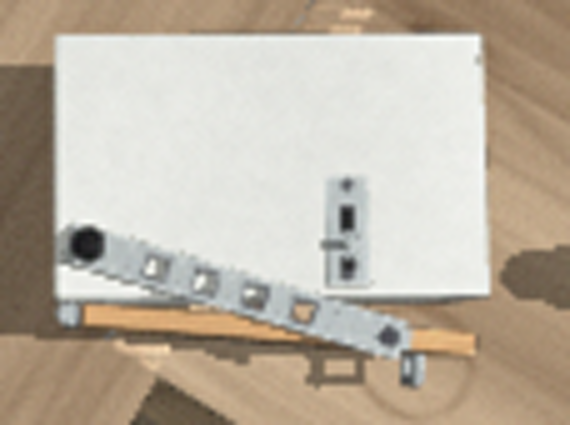

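View pics/c2.png

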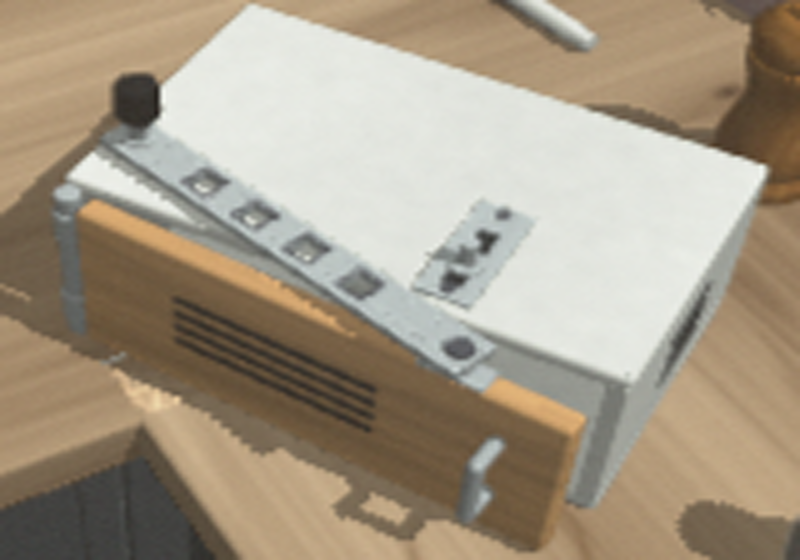

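```bash
cat >> h.py <<'E'
def step(target):  # tool-frame shift mm from measured TCP to world target
    s=arm.read_state(); return R.from_quat(s['ee_rot']).inv().apply(np.array(target)-s['position'])
E
python3 - <<'E'
from h import *
d=load('top0.png'); q=lambda x,y,z: onz(d,296+x/5-.4,178+y/5-.4,z)
TL,TR,BR,BL=[q(*p,120) for p in [(55,35),(482,35),(490,297),(55,298)]]
c=(TL+TR+BR+BL)/4
yaw=np.arctan2(*( (TL+BL-TR-BR)[[0,1]]*[-1,1]))
print('c',c,'w',np.linalg.norm(TL-TR),np.linalg.norm(TR-BR),'yaw',np.degrees(yaw), TL,TR,BR,BL)
pl=[q(*p,123) for p in [(327,178),(370,178),(370,286),(327,286)]]; pc=sum(pl)/4; print('plate',pc, np.ptp(pl,axis=0))
Rb=R.from_euler('z',yaw)
for n,p in dict(knob=q(88,243,174),pivot=q(388,336,134),plate=pc,peg=q(345,244,140)).items(): print(n,p.round(1),Rb.inv().apply(p-c).round(1))
k=q(88,243,174);p=q(388,336,134);print(np.hypot(*(k-p)[:2]),np.degrees(np.arctan2((k-p)[1],(k-p)[0])))
print(step([k[0],k[1],235]))
E
```

```text
c [503.32975384 -20.37218243 120.        ] w 259.05016828769294 158.3111630301149 yaw 1.4777267910041665 [579.34213339 111.37557453 120.        ] [ 585.79302736 -147.59426089  120.        ] [ 427.55129093 -152.28224447  120.        ] [420.63256368 107.0122011  120.        ]
plate [464.15937333 -67.1877915  123.        ] [65.14444509 26.21596961  0.        ]
knob [450.6  87.9 174. ] [-49.9 109.6  54. ]
pivot [402.7 -89.5 134. ] [-102.4  -66.5   14. ]
plate [464.2 -67.2 123. ] [-40.4 -45.8   3. ]
peg [455.8 -63.1 140. ] [-48.7 -41.4  20. ]
183.74633679720606 74.9016344961471
[3.76478225e+02 3.61799818e+02 2.25999771e-01]
```

```bash
python3 -m pendant '[[0.0342,0.0329,0,0,0,0,0.085],[0.0342,0.0329,0,0,0,0,0.085],[0.0342,0.0329,0,0,0,0,0.085],[0.0342,0.0329,0,0,0,0,0.085],[0.0342,0.0329,0,0,0,0,0.085],[0.0342,0.0329,0,0,0,0,0.085],[0.0342,0.0329,0,0,0,0,0.085],[0.0342,0.0329,0,0,0,0,0.085],[0.0342,0.0329,0,0,0,0,0.085],[0.0342,0.0329,0,0,0,0,0.085],[0.0342,0.0329,0,0,0,0,0.085]]'
python3 -m pendant '[[0,0,0,0,0,8.1,0.085],[0,0,0,0,0,8.1,0.085],[0,0,0,0,0,8.1,0.085],[0,0,0,0,0,8.1,0.085],[0,0,0,0,0,8.1,0.085],[0,0,0,0,0,8.1,0.085],[0,0,0,0,0,8.1,0.085],[0,0,0,0,0,8.1,0.085],[0,0,0,0,0,8.1,0.085],[0,0,0,0,0,8.1,0.085],[0,0,0,0,0,0,0.05],[0,0,0,0,0,0,0.05]]'
python3 - <<'E'
from h import *
d=grab('wrist','w1.png'); s=arm.read_state(); print(R.from_quat(s['ee_rot']).as_matrix().round(3)); print(d['xyz'],d['rotation'])
print(step([450.6,87.9,235]))
E
```

```text
clock: 1.25
position: [450.6, 86.4, 235.5]
ee_rot: [0.978, -0.207, 0.0, -0.0]
contact_force: [0.6, 1.0, -0.2]
gripper_width: 85.1
grasp_force: 0.0
clock: 2.45
position: [450.3, 88.2, 235.3]
ee_rot: [-0.611, 0.792, 0.0, -0.0]
contact_force: [0.3, -0.6, 0.8]
gripper_width: 58.4
grasp_force: 0.0
[[-0.254 -0.967 -0.   ]
 [-0.967  0.254 -0.   ]
 [ 0.     0.    -1.   ]]
[430.26229395  13.99991738 372.97492563] [0.12732041 0.98000884 0.15165209 0.01933487]
[ 0.27536961 -0.30974137  0.30927229]
```

View pics/w1.png

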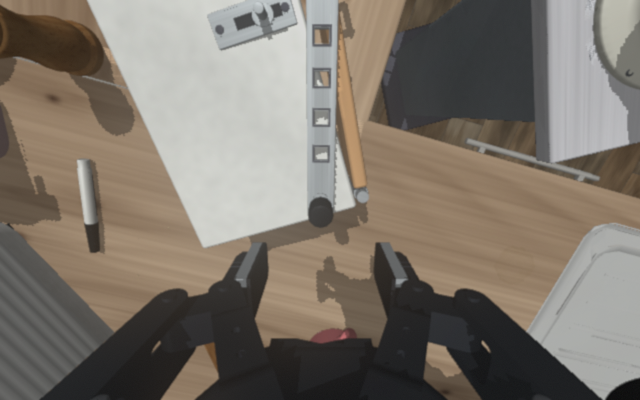

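Run:
```python
from h import *
d=load('w1.png')
for n,u,v,z in [('knobtop',320,207,174),('knobmid',320,212,162),('hole1',322,35,132),('hole4',321,153,132),('pegtop',262,10,140),('pegbase',267,28,124),('cornL',208,15,123),('cornbot',218,49,123),('cornR',297,22,123),('roofBL',204,247,120)]: print(n,onz(d,u,v,z).round(1))
t=load('top0.png');print(onz(t,313.2,226.2,174))
```

```text
knobtop [448.4  81.3 174. ]
knobmid [450.6  89.4 162. ]
hole1 [415.3 -37.8 132. ]
hole4 [438.9  48.4 132. ]
pegtop [453.4 -62.4 140. ]
pegbase [455.  -55.2 124. ]
cornL [496.5 -75.5 123. ]
cornbot [497.5 -51.4 123. ]
cornR [431.3 -53.4 123. ]
roofBL [576.1 110.8 120. ]
[450.57800993  87.87456876 174.        ]
```

```bash
python3 -m pendant '[[0,0,0.02,0,0,0,0.05],[0,0,0.02,0,0,0,0.05],[0,0,0.015,0,0,0,0.05],[0,0,0.012,0,0,0,0.05],[0,0,0,0,0,0,0],[0,0,0,0,0,0,0],[0,0,0,0,0,0,0],[0,0,0,0,0,0,0],[0,0,0,0,0,0,0],[0,0,0,0,0,0,0]]'
```

```text
clock: 3.5
position: [450.8, 88.4, 168.9]
ee_rot: [-0.61, 0.793, -0.0, 0.001]
contact_force: [-0.3, -1.1, 0.7]
gripper_width: 16.7
grasp_force: 58.6
```

```bash
python3 -m pendant '[[0.0015,0,-0.0064,0,-2,0,0],[0.0015,0,-0.0064,0,-2,0,0],[0.0015,0,-0.0064,0,-2,0,0],[0.0015,0,-0.0064,0,-2,0,0],[0.0015,0,-0.0064,0,-2,0,0],[0.0015,0,-0.0064,0,-2,0,0]]'; python3 -m pendant '[[0.0015,0,-0.0064,0,-2,0,0],[0.0015,0,-0.0064,0,-2,0,0],[0.0015,0,-0.0064,0,-2,0,0],[0.0015,0,-0.0064,0,-2,0,0],[0.0015,0,-0.0064,0,-2,0,0],[0.0015,0,-0.0064,0,-2,0,0],[0,0,0,0,0,0,0]]'
python3 - <<'E'
from h import *
s=arm.read_state(); m=R.from_quat(s['ee_rot']).as_matrix(); print(m.round(3))
piv=np.array([401.3,-88.9,129]); print('P tool',m.T@(piv-s['position']))
P=np.array([185,0,40.])
for g in (4,5):
    w=m.T@[0,0,-np.radians(g)]; print(np.degrees(w).round(2),(P-R.from_rotvec(w).apply(P)).round(2))
grab('wrist','w2.png'); grab('top','t2.png')
E
```

```text
clock: 4.1
position: [447.4, 76.6, 206.2]
ee_rot: [-0.606, 0.788, 0.064, 0.084]
contact_force: [0.8, 0.7, -0.4]
gripper_width: 16.4
grasp_force: 58.6
clock: 4.8
position: [442.9, 57.0, 240.8]
ee_rot: [-0.595, 0.776, 0.126, 0.166]
contact_force: [-0.3, 2.2, 0.6]
gripper_width: 16.6
grasp_force: 58.7
[[-0.236 -0.966  0.107]
 [-0.882  0.259  0.394]
 [-0.409 -0.002 -0.913]]
P tool [184.10337825   2.55449942  40.09609255]
[1.63 0.01 3.65] [  0.33 -10.64  -0.13]
[2.04 0.01 4.56] [  0.52 -13.29  -0.21]
```

```bash
python3 -m pendant '[[0.0005,-0.0133,-0.0002,2.04,0,4.56,0],[0.0005,-0.0133,-0.0002,2.04,0,4.56,0],[0.0005,-0.0133,-0.0002,2.04,0,4.56,0],[0.0005,-0.0133,-0.0002,2.04,0,4.56,0],[0.0005,-0.0133,-0.0002,2.04,0,4.56,0],[0.0005,-0.0133,-0.0002,2.04,0,4.56,0]]';  python3 -m pendant '[[0.0005,-0.0133,-0.0002,2.04,0,4.56,0],[0.0005,-0.0133,-0.0002,2.04,0,4.56,0],[0.0005,-0.0133,-0.0002,2.04,0,4.56,0],[0.0005,-0.0133,-0.0002,2.04,0,4.56,0],[0.0005,-0.0133,-0.0002,2.04,0,4.56,0],[0.0005,-0.0133,-0.0002,2.04,0,4.56,0],[0,0,0,0,0,0,0]]'
python3 - <<'E'
from h import *
s=arm.read_state(); m=R.from_quat(s['ee_rot']).as_matrix(); print(m.round(3), s['wrist_torque'])
print('pivot est',m@[185,0,40]+s['position'])
d=grab('wrist','w3.png'); t=grab('top','t3.png')
cv2.imwrite('pics/c3.png',np.hstack([cv2.resize(t['image'][178:263,310:410,::-1],(400,400),interpolation=2),cv2.resize(d['image'][:,160:480,::-1],(400,500))[:400]]))
E
```

```text
clock: 5.5
position: [511.1, 18.3, 239.2]
ee_rot: [-0.375, 0.904, 0.079, 0.192]
contact_force: [0.3, -0.2, -0.9]
gripper_width: 16.5
grasp_force: 58.6
clock: 6.2
position: [550.3, -49.9, 238.6]
ee_rot: [-0.13, 0.97, 0.026, 0.206]
contact_force: [0.7, 0.7, -0.9]
gripper_width: 16.4
grasp_force: 58.7
[[-0.882 -0.263  0.392]
 [-0.241  0.965  0.104]
 [-0.405 -0.002 -0.914]] [-0.19117747  0.82641765  0.03790965]
pivot est [402.87864537 -90.29203294 127.073805  ]
```

View pics/c3.png

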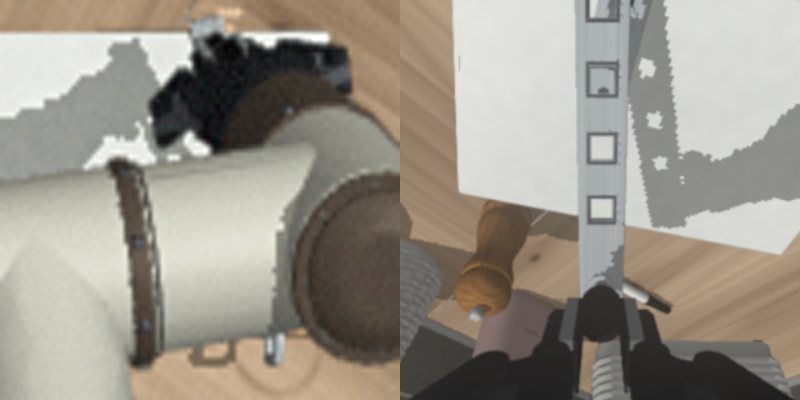

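Run:
```python
from h import *
a=cv2.imread('pics/w1.png')[0:60,200:305]; b=cv2.imread('pics/scene0.png')[238:275,350:380];c=cv2.imread('pics/top0.png')[210:238,358:374]
f=lambda i,w,h:cv2.resize(i,(w,h),interpolation=cv2.INTER_NEAREST)
A=f(a,630,360)
B=np.hstack([f(b,15*8*2,37*8)[:240],f(c,16*8,28*8+16)]); B=cv2.copyMakeBorder(B,0,0,0,630-B.shape[1],0)
w2=cv2.imread('pics/w2.png'); B[:,380:]=cv2.resize(w2,(250,240))
cv2.imwrite('pics/c4.png',np.vstack([A,B]))
```

```text
(no output)
```

View pics/c4.png

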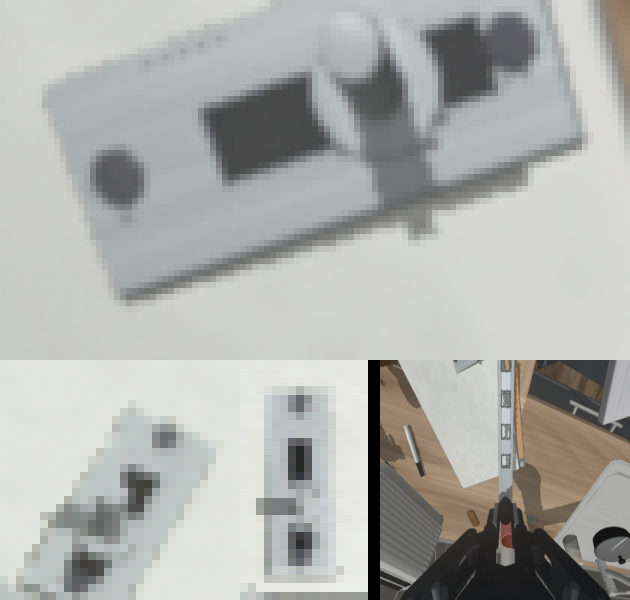

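Run:
```python
from h import *
d=load('w1.png'); q=lambda x,y,z: onz(d,200+x/6-.4,y/6-.4,z)
a=q(118,178,123.5);b=q(508,42,123.5);l=q(213,145,123);r=q(488,67,123)
print('screws',a,b,(a+b)/2,'slot',l,r,(l+r)/2,'pegtop',q(352,40,140),'washer',q(375,85,125))
```

```text
screws [491.41791512 -63.98034287 123.5       ] [437.83356015 -65.63375551 123.5       ] [464.62573764 -64.80704919 123.5       ] slot [478.25705487 -64.53290479 123.        ] [441.13977825 -63.80205747 123.        ] [459.69841656 -64.16748113 123.        ] pegtop [455.22655058 -65.30217673 140.        ] washer [455.58186962 -64.95832575 125.        ]
```

```bash
python3 -m pendant '[[0.00045,-0.0124,-0.0002,1.9,0,4.25,0],[0.00045,-0.0124,-0.0002,1.9,0,4.25,0],[0,0,0,0,0,0,0],[0.0091,0.0021,-0.004,0,0,0,0],[0.0091,0.0021,-0.004,0,0,0,0],[0.0088,0.0031,-0.0039,0,0,0,0],[0.0088,0.0031,-0.0039,0,0,0,0],[0.0085,0.0042,-0.0037,0,0,0,0],[0.0085,0.0042,-0.0037,0,0,0,0],[0,0,0,0,0,0,0]]'
python3 - <<'E'
from h import *
s=arm.read_state(); m=R.from_quat(s['ee_rot']).as_matrix(); print(m.round(3), s['wrist_torque'],s['contact_force'])
print('pivot est',m@[185,0,40]+s['position'], 'phi',np.degrees(np.arctan2(-m[1,0],-m[0,0])))
E
```

```text
clock: 7.3
position: [494.4, -61.2, 239.4]
ee_rot: [-0.05, 0.977, 0.01, 0.208]
contact_force: [1.0, 0.2, -0.4]
gripper_width: 16.3
grasp_force: 58.7
[[-0.908 -0.103  0.405]
 [-0.094  0.995  0.041]
 [-0.408 -0.001 -0.913]] [-0.1419344   0.47942261  0.0427077 ] [ 1.02098978  0.18099907 -0.38673059]
pivot est [342.6122166  -77.05608393 127.44079948] phi 5.925248480170734
```

```bash
python3 -m pendant '[[-0.0013,0,0.0065,0,2,0,0],[-0.0013,0,0.0065,0,2,0,0],[-0.0013,0,0.0065,0,2,0,0],[-0.0013,0,0.0065,0,2,0,0],[-0.0013,0,0.0065,0,2,0,0],[-0.0013,0,0.0065,0,2,0,0],[-0.0013,0,0.0065,0,2,0,0],[0,0,0,0,0,0,0]]'
python3 - <<'E'
from h import *
s=arm.read_state(); m=R.from_quat(s['ee_rot']).as_matrix(); 
piv=m@[185,0,40]+s['position'];t=np.arcsin(-m[2,0])
print('pivot est',piv, 'phi',np.degrees(np.arctan2(-m[1,0],-m[0,0])),'tau',np.degrees(t),s['contact_force'])
piv=np.array([piv[0],piv[1],129])
d=grab('wrist','w4.png'); 
ax=-m[:,0]; n=-m[:,2]; im=d['image'][:,:,::-1].copy()
for r in (53,83,113,143): print(r,proj(d,piv+r*ax+3*n),proj(d,piv+r*ax-3*n))
print('peg',proj(d,[455.3,-65.2,140]))
x,y=map(int,proj(d,piv+113*ax)); cv2.imwrite('pics/c5.png',np.hstack([cv2.resize(im[max(0,y-30):y+30,x-30:x+30],(480,480),interpolation=0),cv2.resize(im[:,200:440],(300,480))])); print(x,y)
E
```

```text
clock: 8.1
position: [519.2, -59.2, 197.8]
ee_rot: [-0.051, 0.995, 0.004, 0.086]
contact_force: [0.8, -1.0, -0.3]
gripper_width: 16.0
grasp_force: 58.7
pivot est [344.76387546 -77.24120042 126.4910323 ] phi 5.885607885924951 tau 9.92819889976003 [ 0.82736568 -0.98638864 -0.2670812 ]
53 (np.float64(319.36817971106467), np.float64(2.619387985211006)) (np.float64(319.4154163529442), np.float64(6.599195518120752))
83 (np.float64(319.52100144003373), np.float64(65.10055548208734)) (np.float64(319.5602423289141), np.float64(66.66407734978122))
113 (np.float64(319.6571653120525), np.float64(120.77115777156877)) (np.float64(319.68980734812214), np.float64(120.39965562659947))
143 (np.float64(319.7792541667064), np.float64(170.68718887913488)) (np.float64(319.8064028530882), np.float64(168.75627936752474))
peg (np.float64(320.7598024504448), np.float64(117.47556677458724))
319 120
```

View pics/c5.png

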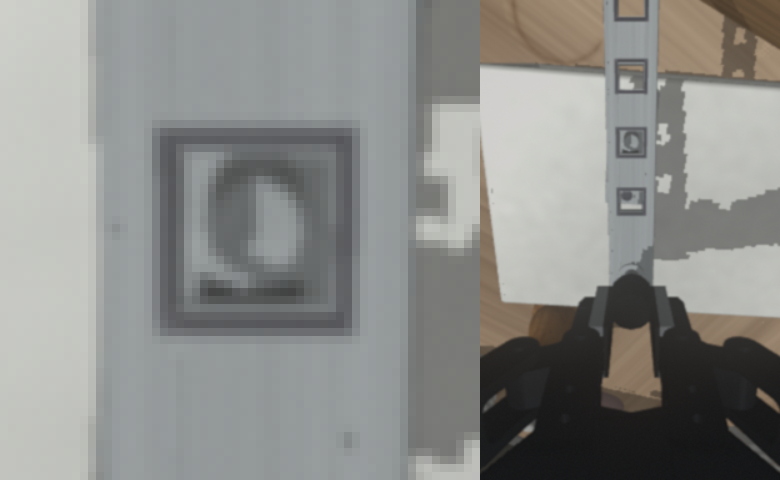

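Run:
```python
from h import *
d=load('w4.png'); s=arm.read_state(); m=R.from_quat(s['ee_rot']).as_matrix()
px=lambda x,y:(289+x/8-.44,90+y/8-.44)
piv=np.array([344.76,-77.24,128.5]); t=np.radians(9.93)
u=-m[:2,0]/np.linalg.norm(m[:2,0])
peg=onz(d,*px(260,213),140); top=onz(d,*px(256,228),129+113*np.sin(t)+3); bot=onz(d,*px(254,229),129+113*np.sin(t)-3)
hole=(top+bot)/2
print('peg',peg,'top',top,'bot',bot)
level=hole[:2]+u*(113*(1-np.cos(t)))
e=peg[:2]-level
print('err along bar',e@u,'lateral(left)',e@[-u[1],u[0]], 'd world',e)
```

```text
peg [454.49266842 -65.09291508 140.        ] top [453.34214072 -65.50318126 151.4862713 ] bot [454.64826569 -65.53509754 145.4862713 ]
err along bar -1.1543300254456148 lateral(left) 0.3730313847082375 d world [-1.18646609  0.25284072]
```

```bash
python3 -m pendant '[[0.0012,0.0004,-0.0002,0,0,0,0],[-0.0007,0,0.0032,0,1,0,0],[-0.0007,0,0.0032,0,1,0,0],[-0.0007,0,0.0032,0,1,0,0],[-0.0007,0,0.0032,0,1,0,0],[0,0,0,0,0,0,0]]'
```

```text
clock: 8.75
position: [522.3, -58.6, 186.0]
ee_rot: [-0.051, 0.997, 0.002, 0.052]
contact_force: [1.8, -0.3, -0.4]
gripper_width: 16.4
grasp_force: 58.7
```

```bash
python3 -m pendant '[[-0.0007,0,0.0032,0,1,0,0],[-0.0007,0,0.0032,0,1,0,0],[0,0,0,0,0,0,0]]'
python3 - <<'E'
from h import *
s=arm.read_state(); m=R.from_quat(s['ee_rot']).as_matrix(); 
t=np.arcsin(-m[2,0]); print(np.degrees(t),s['position'],s['contact_force'],s['wrist_torque'],'pivot',m@[185,0,40]+s['position'])
d=grab('wrist','w5.png'); ax=-m[:,0]; piv=m@[185,0,40]+s['position']; piv[2]=129
x,y=map(int,proj(d,piv+113*ax)); im=d['image'][:,:,::-1];print(x,y)
cv2.imwrite('pics/c6.png',np.hstack([cv2.resize(im[y-30:y+30,x-30:x+30],(480,480),interpolation=0),cv2.resize(im[:,200:440],(300,480))]))
E
```

```text
clock: 9.05
position: [524.2, -58.4, 179.9]
ee_rot: [-0.051, 0.998, 0.001, 0.035]
contact_force: [1.4, -0.4, -0.4]
gripper_width: 16.3
grasp_force: 58.7
3.9661704787313283 [524.19491135 -58.40373125 179.87181534] [ 1.37282118 -0.35284956 -0.44060921] [-0.12453337 -0.31051051 -0.00290226] pivot [343.36642302 -77.07871515 127.17169406]
319 119
```

View pics/c6.png

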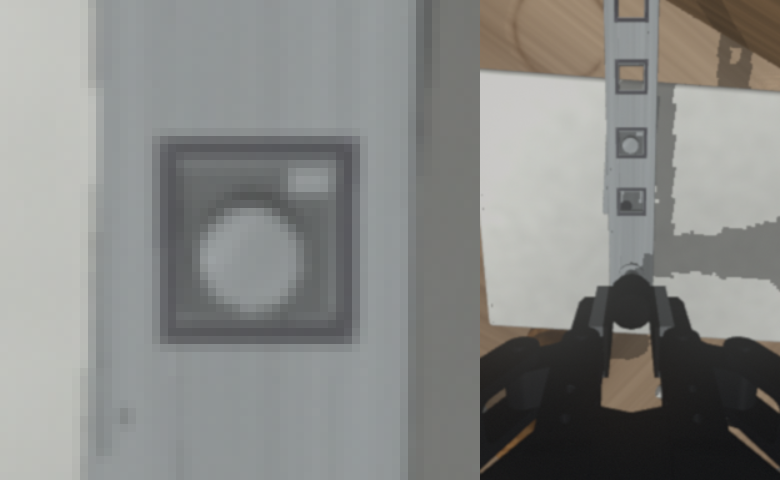

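```bash
python3 -m pendant '[[-0.0008,-0.0004,0,0,0,0,0],[-0.0007,0,0.0032,0,1,0,0],[-0.0007,0,0.0032,0,1,0,0],[0,0,0,0,0,0,0]]'; python3 -m pendant '[[-0.0006,0,0.0025,0,0.8,0,0],[0,0,0,0,0,0,0],[0,0,0,0,0,0,0]]'
```

```text
clock: 9.5
position: [526.9, -58.5, 173.7]
ee_rot: [-0.051, 0.999, -0.0, 0.017]
contact_force: [1.1, -0.3, -0.2]
gripper_width: 16.6
grasp_force: 58.7
clock: 9.8
position: [527.5, -58.5, 171.8]
ee_rot: [-0.051, 0.999, -0.0, 0.011]
contact_force: [2.2, 0.7, 0.3]
gripper_width: 16.4
grasp_force: 58.7
```

```bash
python3 -m pendant '[[-0.0003,0,0.0015,0,0.6,0,0],[-0.0002,0,0.0012,0,0.3,0,0],[0,0,0,0,0,0,0],[0,0,0,0,0,0,0]]'
```

```text
clock: 10.2
position: [528.0, -58.4, 169.3]
ee_rot: [-0.051, 0.999, -0.001, 0.003]
contact_force: [1.1, 0.5, -0.0]
gripper_width: 16.2
grasp_force: 58.8
```

```bash
python3 -m pendant '[[-0.0005,0,0,0,0,0,0],[0,0,0,0,0,0,0],[0,0,0,0,0,0,0.05],[0,0,0,0,0,0,0.05],[0,0,0,0,0,0,0.05],[0,0,0,0,0,0,0.05],[0,0,0,0,0,0,0.05],[0,0,-0.02,0,0,0,0.05],[0,0,-0.03,0,0,0,0.05],[0,0,-0.03,0,0,0,0.05],[0,0,-0.03,0,0,0,0.05],[0,0,0,0,0,0,0.05]]'
python3 - <<'E'
from h import *
d=grab('wrist','w6.png');e=grab('scene','s6.png')
cv2.imwrite('pics/c7.png',np.hstack([cv2.resize(d['image'][0:240,220:420,::-1],(400,480)),cv2.resize(e['image'][180:340,250:383,::-1],(400,480))]))
E
```

```text
clock: 11.4
position: [529.9, -58.4, 284.1]
ee_rot: [-0.051, 0.999, -0.001, 0.008]
contact_force: [0.3, -0.3, 1.2]
gripper_width: 49.6
grasp_force: 0.0
```

View pics/c7.png

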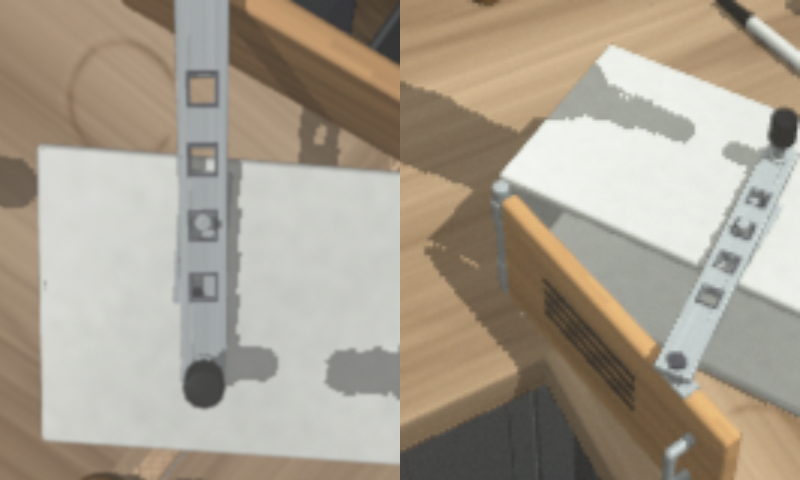

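```bash
python3 -m pendant '[[0,0,-0.02,0,0,0,0.05],[0,0,0,0,0,0,0.05],[0,0,0,0,0,0,0.05],[0,0,0,0,0,0,0.05]]' && python3 -c "
from bench import arm
print(arm.job_done())"
```

```text
clock: 11.9
position: [526.9, -58.2, 297.5]
ee_rot: [-0.051, 0.999, -0.001, 0.002]
contact_force: [0.3, -0.0, -1.0]
gripper_width: 49.9
grasp_force: 0.0
the job is handed in; nothing more can be done
None
```

The door is propped open with the stay's third hole over the roof peg: I lowered the bar to level without it catching on the peg, let go and backed the gripper clear, and handed the job in at about 12 s; no verdict came back.

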